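# Lift the failed weld plate to the rework stand

### The job

The aluminium weld plate with the yellow ring painted on it has failed inspection and is still hot. Pick up the lifter, slide its blade under that plate, lift it off the blue rack and set it down on the red stand, level, centred and square across the two bars, without the gripper or arm touching the plate. Leave the other plate on the rack where it is, and finish by laying the lifter flat on the bench, clear of the stand.

Things in the scene. Friction and masses are not known exactly. Their poses are not given: they have to be found in the camera images.
- lifter: Spatula, 215 mm long, standing on its flat blade and a rear leg. Origin at bench level below the grip point; x to the blade tip, z up. Wooden handle bar along x: x -75 to 25 mm, 24 wide, z 45 to 71; grip across it from above at x = 0. Steel blade x 40 to 140 mm, 44 wide, 3 thick, underside z = 0; 8 mm neck joins them, from x = 45 at the blade to x = 20. Leg: 10 mm rod at x = -60 down to z = 0.
- plate: Aluminium plate with yellow paint ring, 80 (x) by 100 (y) by 5 mm, 0.11 kg; origin: centre of underside, z up. In either place of the blue rack, on two bars along its x (120 mm long, inner faces at y = -32 and 32, tops 30 mm above bench) on a 4 mm base plate: below it a tunnel along x, 64 mm wide, 4 to 30 mm above bench, open at both ends, -x end to the robot. Within 4 mm, 2 deg of true.
- other_plate: Same plate but with an orange paint cross, in the rack's other place, about 124 mm beside the first along y. Stays there. Origin: centre of underside, axes as for the first.
- stand: Red stand fixed to the bench: base 120 (x) by 100 (y) by 4 mm with two bars along x, 120 mm long, 8 wide, centred at y = -36 and 36 mm, tops 30 mm above the bench; channel between them 64 mm wide, 4 to 30 mm above the bench, open at both ends. Origin: centre of underside, at bench level; z up; -x end towards the robot.
There are look-alikes about, which are no part of the job. What is shaped like the lifter but orange is not meant. Several things have the shape of the stand; the one meant has the colours described above.

How it is judged (in metres and radians):
On the way:
1. the plate with the yellow ring is carried clear of the rack on the lifter (at least 10 mm up) (height (world z) of plate above 0.04 m and contact force between lifter and plate above 0.2 N), for 0.2 s.
At the end, for the whole second after the job is handed in: The ringed plate lies level and still on the red stand's bars, centred within 20 mm and square within 11 degrees (either way round); the lifter lies flat and still on the bench, touching neither plate nor stand; the other plate is within 20 mm of its start (horizontal distance between plate and stand below 0.02 m and angle between the x axis of plate and the x axis of stand, either way round below 0.2 rad and z of plate in the frame of stand between 0.026 and 0.034 m and angle between plate's own z axis and vertical below 0.06 rad and linear speed of each of plate, lifter below 0.02 m/s and contact force between lifter and plate below 0.05 N and contact force between lifter and stand below 0.05 N and height (world z) of lifter below 0.01 m and angle between lifter's own z axis and vertical below 0.15 rad and distance of other_plate from where it was at the start of the episode below 0.02 m).
It fails at once if the gripper or arm touches the hot plate with the yellow ring (contact force between any of the fingers, the arm and plate above 0.5 N).
It fails at once if the plate with the yellow ring falls to the bench (height (world z) of plate below 0.015 m).
It fails at once if the other plate is shifted by more than 20 mm (distance of other_plate from where it was at the start of the episode above 0.02 m).
It also fails if it takes over 51 s, if anything falls off the work surface, if the arm or the gripper's body presses on something with over 40 N, if the wrist force passes 120 N, or if a joint passes its speed limit or range.

### The arm

A 6-joint arm with a two-finger parallel gripper is mounted at the origin on the work surface. World frame = base frame: x ahead of the robot, y to its left, z up, the work surface at z = 0. Lengths are in m, angles in degrees, forces in N, time in s.
With the tool pointing down it reaches from about 0.325 to 0.75 m from the base axis. Payload 7.6 kg.
Tool frame: the origin (TCP) lies at the very end of the fingers, on their centre line; the grasp point (between the pads) lies 19 mm behind it; z points along the fingers, y is the direction in which the jaws open and shut (so a half turn about z gives the same grasp; the last joint's range is limited). The gripper opens to 85 mm and grips with 20 to 120 N. Pads are 22 mm wide; open, the fingers measure 114 mm over their backs; the gripper's body (76 mm by 85 mm) begins 54 mm behind the grasp point. The pads swing forward as they close: fully open they stand 13 mm farther back than shut.
Start: joints at [63.237, 2.991, 80.254, -0, 96.75, -4.028], TCP at [0.203, 0.484, 0.231] pointing down, gripper open.
Joint ranges: [-166.34, 166.34], [-52.06, 124.39], [6.96, 135.62], [-60.46, 240.46], [14.63, 156.25], [-167.68, 167.68]. Speed limits (degrees/s): [147.25, 147.25, 172.46, 180, 180, 180].

### API

Orientations are given as [roll, pitch, yaw] about the fixed x, y, z axes, in that order (R = Rz(yaw) Ry(pitch) Rx(roll)).
In Python, from rig import arm, eyes gives the robot as it stands. The module is installed in compiled form; this text tells all that it offers.
- The arm moves only by the tool apply_moves, never from a script. Its argument "moves" is a list of rows, each an object of numbers: "ax", "ay", "az": the turn, a rotation vector about the tool's x, y, z in degrees; "x", "y", "z": the shift along the tool's x, y, z in mm; "claw": the closure, from -1 (fully open) to 1 (shut). A call has 1 to 8 rows; each row is the pose to reach, as a shift and turn from the pose commanded when the call began, along the tool's axes at that moment; what a row does not reach only later rows make up. A row lasts 1/10 s, in which the tool goes at most 50 mm and 8.59 degrees, less where a joint would pass 70% of its speed; a pose out of reach is approached as far as the arm can. A call with a gripper value outside its range is refused whole. The fingers move at their own pace and stop on an object; the grip force is fixed at half the most. Time passes only in rows, so rows that repeat a pose let the fingers close. It gives the time, the measured TCP pose, the force and the opening at its end, in the units of the state.
- arm.observe(): the state, without advancing time (a new reading comes with each control period).
- eyes.get_image(name): name is "scene" or "top" or "wrist"; returns (picture, depth): 400x640x3 uint8, blue, green, red; 400x640 float32, m along the optical axis (not along the pixel's ray), 0 where there is no reading.
- eyes.camera_params(name): a dict with "fx", "fy", "cx", "cy" (pixels), "distortion" ([k1, k2, p1, p2, k3] as OpenCV has them; the pictures are not rectified), "cam_to_world" (4x4, takes a point from camera to world coordinates). Camera axes: x right, y down, z forward; pixel columns grow to the right and rows downward; lengths in m; the calibration is good to about 2 mm. A picture is of the moment at which its call begins: read the wrist's pose just before it. camera_params takes no time and is no camera call; for the wrist camera it gives the pose at the moment of the call.
- arm.close_job(): hands the job in, once; it reports no verdict.
The state is a dict: "time": time; "joints": joint angles; "joint_vel": joint speeds; "joint_efforts": joint torques, N m; "tcp_pos": TCP position; "ee_rot": TCP orientation; "ft_force": force on the tool from outside, world axes, zero at the start; "wrist_torque": the same for the moment, N m; "grip_width": finger opening in m.
Only numpy, scipy, OpenCV 4.12 (cv2) and the standard library are available. Lean on these libraries where they do the work, as an engineer would, in place of code of your own. Each camera call takes 0.05 s, during which the arm holds its last target.

## Working session

There is one attempt and no reset: what is moved stays moved. The work goes in short steps, Python scripts to look and compute and a tool call to move; the robot and the scene stay as the last step left them, time stands still between calls to the robot, and variables do not carry over. Pictures are saved under pics/ and viewed, and the job is handed in when it is done.

Besides the shell and the picture viewer there is one more tool, called after "Call:" as a command line: name --argument value ..., lists and objects as JSON in quotes. apply_moves: Moves the arm, as the interface text tells. Its arguments: {"type":"object","properties":{"moves":{"type":"array"}},"required":["moves"]}

```bash
mkdir -p pics; python3 - <<'E'
from rig import arm, eyes
import cv2,numpy as np
print(arm.observe())
for n in ["scene","top"]:
    im,d=eyes.get_image(n); cv2.imwrite(f"pics/{n}0.png",im); np.savez(f"{n}0.npz",im=im,d=d)
    p=eyes.camera_params(n); print(n,{k:np.round(v,4).tolist() for k,v in p.items()})
    np.save(f"{n}_p.npy",p,allow_pickle=True)
E
```

```text
{'time': 0.0, 'joints': array([ 6.32364922e+01,  3.02681695e+00,  8.03137207e+01, -5.56626805e-04,
        9.67492622e+01, -4.02790582e+00]), 'joint_vel': array([-0.06128458, -0.05514435,  0.05756794, -0.07075173,  0.03820338,
        0.07161054]), 'joint_efforts': array([ 1.31270208e-04, -3.81667542e+01, -3.60186589e+01, -1.15226476e-04,
        6.23705098e-03,  4.46653769e-05]), 'tcp_pos': array([0.20274608, 0.48394275, 0.23046992]), 'ee_rot': array([-1.79910383e+02, -5.75624395e-03,  1.57264329e+02]), 'ft_force': array([-1.068366  ,  0.37212467, -0.26713225]), 'wrist_torque': array([-0.04697157,  0.0384829 , -0.01958322]), 'grip_width': 0.08563048728973705}
scene {'fx': 423.3261, 'fy': 423.3261, 'cx': 314.392, 'cy': 199.0248, 'distortion': [0.0034, 0.0, 0.0, 0.0, 0.0], 'cam_to_world': [[0.8837, 0.3584, -0.3011, 0.7162], [0.4679, -0.6918, 0.5499, -0.4582], [-0.0112, -0.6268, -0.7791, 0.7982], [0.0, 0.0, 0.0, 1.0]]}
top {'fx': 373.002, 'fy': 373.002, 'cx': 318.302, 'cy': 196.5277, 'distortion': [-0.0353, 0.0, 0.0, 0.0, 0.0], 'cam_to_world': [[-0.0098, -0.9937, 0.1121, 0.3274], [-0.9999, 0.0107, 0.007, 0.034], [-0.0081, -0.112, -0.9937, 1.0275], [0.0, 0.0, 0.0, 1.0]]}
```

View pics/top0.png

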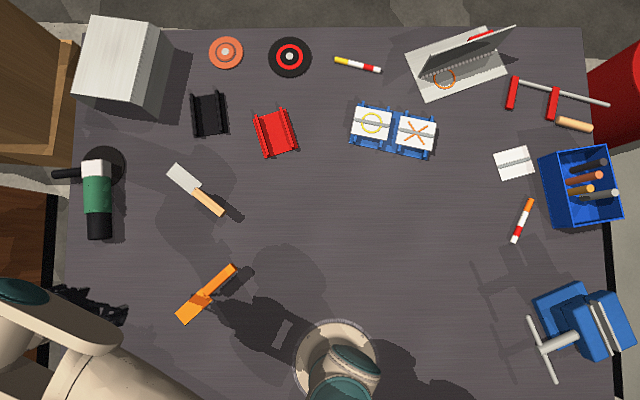

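View pics/scene0.png

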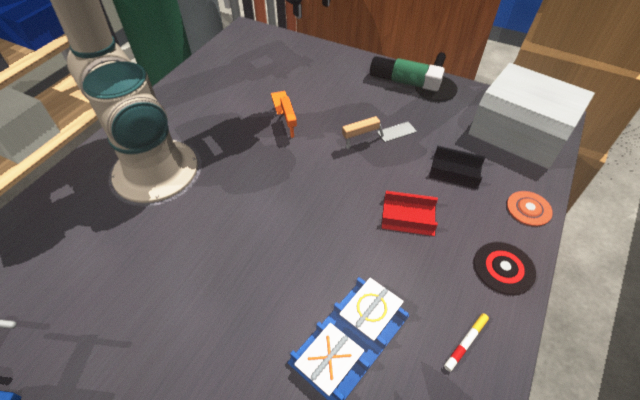

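```bash
python3 - <<'E'
import cv2,numpy as np
im=np.load("top0.npz")["im"]
def crop(im,x0,y0,w,h,s,n): cv2.imwrite(n,cv2.resize(im[y0:y0+h,x0:x0+w],None,fx=s,fy=s,interpolation=cv2.INTER_CUBIC))
crop(im,340,90,110,80,7,"pics/c_rack.png")
crop(im,155,150,90,80,7,"pics/c_lift.png")
crop(im,180,85,130,85,6,"pics/c_stand.png")
E
```

```text
(no output)
```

View pics/c_rack.png

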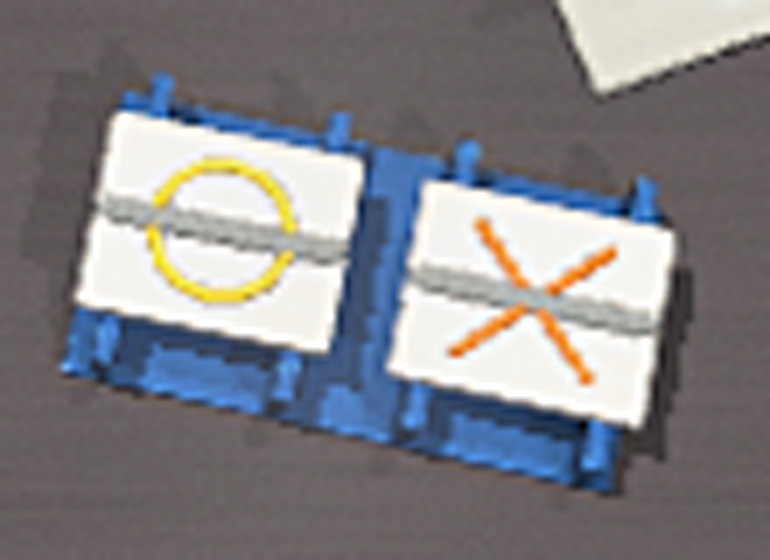

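View pics/c_lift.png

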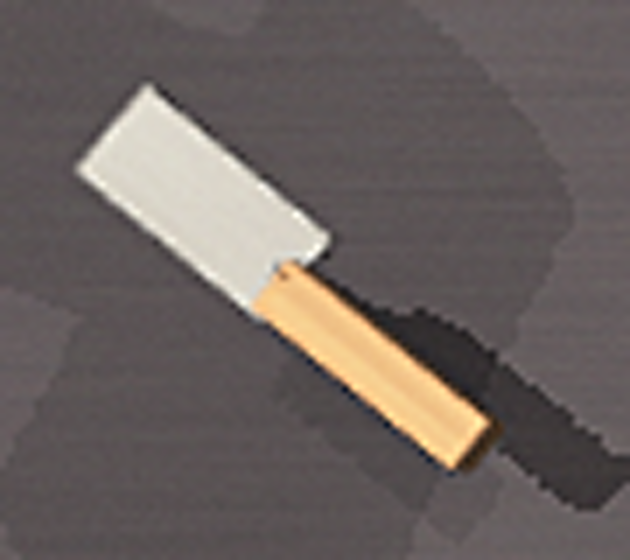

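View pics/c_stand.png

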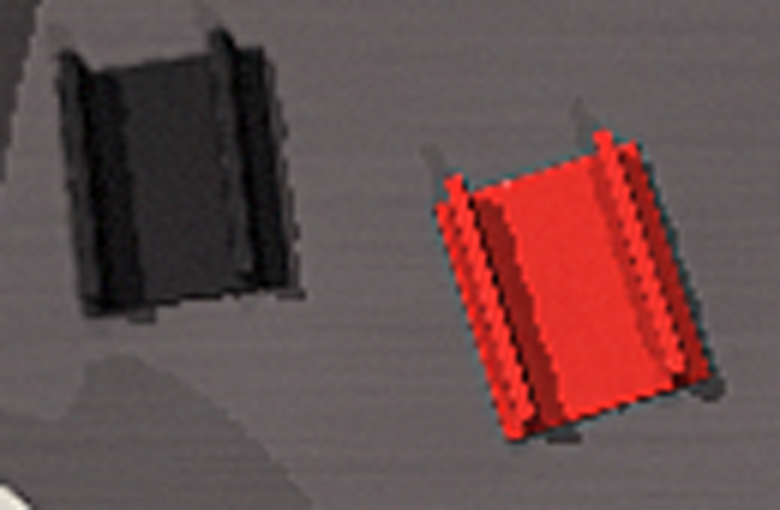

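```bash
cat > h.py <<'E'
import numpy as np,cv2
def load(n):
    p=np.load(f"{n}_p.npy",allow_pickle=True).item(); return p
def rays(p,uv):
    K=np.array([[p["fx"],0,p["cx"]],[0,p["fy"],p["cy"]],[0,0,1]])
    q=cv2.undistortPoints(np.array(uv,float).reshape(-1,1,2),K,np.array(p["distortion"]))[:,0]
    return np.c_[q,np.ones(len(q))]
def onz(p,uv,z):
    T=np.array(p["cam_to_world"]); r=rays(p,uv)@T[:3,:3].T; o=T[:3,3]
    return o+r*((z-o[2])/r[:,2])[:,None]
def cloud(p,d):
    h,w=d.shape; uv=np.stack(np.meshgrid(np.arange(w),np.arange(h)),-1).reshape(-1,2)
    T=np.array(p["cam_to_world"]); X=rays(p,uv)*d.reshape(-1,1)
    return (X@T[:3,:3].T+T[:3,3]).reshape(h,w,3)
def project(p,P):
    T=np.linalg.inv(np.array(p["cam_to_world"]))
    K=np.array([[p["fx"],0,p["cx"]],[0,p["fy"],p["cy"]],[0,0,1]])
    r=cv2.Rodrigues(T[:3,:3])[0]
    return cv2.projectPoints(np.array(P,float),r,T[:3,3],K,np.array(p["distortion"]))[0][:,0]
E
python3 - <<'E'
from h import *
p=load("top"); f=np.load("top0.npz"); C=cloud(p,f["d"])
def q(pts,x0,y0,s,z): return onz(p,[((a+.5)/s-.5+x0,(b+.5)/s-.5+y0) for a,b in pts],z)
for nm,pts in [("ring",[(115,112),(362,158),(328,352),(78,303)]),("cross",[(425,180),(675,232),(640,428),(390,372)])]:
    c=q(pts,340,90,7,.035); 
    yv=(c[0]-c[1]+c[3]-c[2])/2; xv=(c[0]-c[3]+c[1]-c[2])/2
    print(nm,c.mean(0),np.linalg.norm(yv),np.linalg.norm(xv),np.degrees(np.arctan2(-yv[0],yv[1])),np.degrees(np.arctan2(xv[1],xv[0])))
b=q([(148,85),(78,168),(330,240),(255,320)],155,150,7,.003)
print("blade",b, np.linalg.norm(b[0]-b[1]))
h=q([(493,425),(450,470),(290,262),(258,305)],155,150,7,.071); print("handle",h)
xv=(h[2]+h[3]-h[0]-h[1])/2; xb=(b[0]+b[1]-b[2]-b[3])/2
print(np.linalg.norm(xv),np.linalg.norm(xb),[np.degrees(np.arctan2(v[1],v[0])) for v in(xv,xb)])
a=(b[0]+b[1])/2-(h[0]+h[1])/2; print("whole",np.degrees(np.arctan2(a[1],a[0])),np.linalg.norm(a[:2]))
for nm,(x0,y0,w,hh),lo,hi in [("stand",(245,95,65,70),.022,.036),("ring",(345,95,48,50),.032,.045),("cross",(392,105,50,50),.032,.045),("black",(180,85,55,60),.022,.036)]:
    S=C[y0:y0+hh,x0:x0+w].reshape(-1,3); S=S[(S[:,2]>lo)&(S[:,2]<hi)]
    print(nm,len(S),S.mean(0),cv2.minAreaRect((S[:,:2]*1000).astype(np.float32)))
S=C[160:230,155:245].reshape(-1,3); S=S[(S[:,2]>.06)&(S[:,2]<.08)]; print(len(S),S.mean(0),cv2.minAreaRect((S[:,:2]*1000).astype(np.float32)))
E
```

```text
ring [ 0.64197155 -0.10579215  0.035     ] 0.09891593410957697 0.07931284080187365 -11.786352000123152 -11.685380209449074
cross [ 0.61189747 -0.2268932   0.035     ] 0.09959900622056009 0.07960289967181594 -13.083436699352024 -12.333187344117242
blade [[0.54602929 0.44204291 0.003     ]
 [0.51251182 0.46934243 0.003     ]
 [0.48208022 0.36631887 0.003     ]
 [0.45027789 0.39561892 0.003     ]] 0.04322827870007142
handle [[0.40217492 0.28188086 0.071     ]
 [0.38572123 0.29752712 0.071     ]
 [0.46371925 0.35907787 0.071     ]
 [0.44772574 0.37065105 0.071     ]]
0.09728913262252174 0.09779662099572446 [np.float64(50.58320012311923), np.float64(49.82460557541898)]
whole 50.811316723705005 0.2141597850375141
stand 256 [0.62372875 0.16296507 0.02958038] ((625.0888061523438, 162.13333129882812), (120.2071304321289, 80.13646697998047), 17.239173889160156)
ring 990 [ 0.64159769 -0.10561882  0.03559483] ((641.5487060546875, -106.28373718261719), (99.91080474853516, 119.33416748046875), 77.51657104492188)
cross 984 [ 0.61174376 -0.2269018   0.03556074] ((611.373291015625, -226.90895080566406), (97.81385803222656, 111.66415405273438), 76.42284393310547)
black 287 [0.68136904 0.3533065  0.02867332] ((681.4240112304688, 354.21722412109375), (117.33351135253906, 82.17779541015625), 7.828420639038086)
372 [0.42490951 0.3270662  0.07060924] ((424.98175048828125, 328.0848693847656), (99.74532318115234, 24.553115844726562), 51.140106201171875)
```

```bash
cat >> h.py <<'E'
from scipy.spatial.transform import Rotation as R
def delta(s,pos,rpy):
    R0=R.from_euler("xyz",s["ee_rot"],degrees=True); R1=R.from_euler("xyz",rpy,degrees=True)
    d=R0.inv().apply(np.array(pos)-s["tcp_pos"])*1000
    a=(R0.inv()*R1).as_rotvec(degrees=True)
    print("t%.2f"%s["time"],"shift",np.round(d,1),"rot",np.round(a,2))
E
python3 - <<'E'
from h import *
from rig import arm
s=arm.observe()
delta(s,[.4407,.3472,.13],[180,0,231])
E
```

```text
t0.10 shift [-272.3  -34.   100.6] rot [-7.000e-02 -6.000e-02 -7.373e+01]
```

Call:
apply_moves --moves '[{"x": -272.3,"y": -34,"z": 100.6,"az": -73.7,"claw": -1},{"x": -272.3,"y": -34,"z": 100.6,"az": -73.7,"claw": -1},{"x": -272.3,"y": -34,"z": 100.6,"az": -73.7,"claw": -1},{"x": -272.3,"y": -34,"z": 100.6,"az": -73.7,"claw": -1},{"x": -272.3,"y": -34,"z": 100.6,"az": -73.7,"claw": -1},{"x": -272.3,"y": -34,"z": 100.6,"az": -73.7,"claw": -1},{"x": -272.3,"y": -34,"z": 100.6,"az": -73.7,"claw": -1},{"x": -272.3,"y": -34,"z": 100.6,"az": -73.7,"claw": -1}]'

```text
invalid input at $.moves[0]: expected keys ax, ay, az, x, y, z, claw
```

```bash
cat > snap.py <<'E'
import sys
from rig import arm, eyes
from h import *
def snap(n,tag):
    s=arm.observe(); p=eyes.camera_params(n); im,d=eyes.get_image(n)
    cv2.imwrite(f"pics/{n}{tag}.png",im); np.savez(f"{n}{tag}.npz",im=im,d=d); np.save(f"{n}{tag}_p.npy",p,allow_pickle=True)
    return s,p,im,d
if __name__=="__main__":
    for n in sys.argv[2:]: s,p,im,d=snap(n,sys.argv[1])
    print({k:np.round(s[k],4).tolist() for k in ["time","joints","tcp_pos","ee_rot","ft_force","grip_width"]})
E
python3 snap.py 1 wrist; python3 - <<'E'
from h import *
from rig import arm
s=arm.observe()
delta(s,[.4407,.3472,.10],[180,0,231])
E
```

```text
{'time': 0.1, 'joints': [63.2375, 3.0245, 80.3066, 0.001, 96.752, -4.0284], 'tcp_pos': [0.2027, 0.484, 0.2306], 'ee_rot': [-179.9173, -0.0069, 157.266], 'ft_force': [0.3875, 0.271, -0.2665], 'grip_width': 0.0855}
t0.15 shift [-272.3  -34.1  130.7] rot [-6.000e-02 -5.000e-02 -7.374e+01]
```

View pics/wrist1.png

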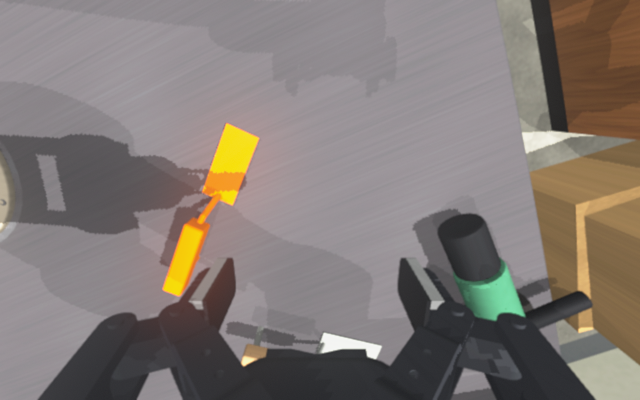

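```bash
python3 - <<'E'
from h import *
from rig import arm
s=arm.observe()
p=np.load("wrist1_p.npy",allow_pickle=True).item(); T=np.array(p["cam_to_world"])
Rt=R.from_euler("xyz",s["ee_rot"],degrees=True)
print("cam in tool",Rt.inv().apply(T[:3,3]-s["tcp_pos"]),"\n", (Rt.inv().as_matrix()@T[:3,:3]).round(2))
delta(s,[.4407,.3472,.13],[180,0,51])
E
```

```text
cam in tool [ 0.08036324  0.00068063 -0.14352508] 
 [[-0.   -0.95 -0.32]
 [ 1.   -0.   -0.  ]
 [ 0.   -0.32  0.95]]
t0.15 shift [-272.3  -34.1  100.7] rot [-5.0000e-02  6.0000e-02  1.0626e+02]
```

Call:
apply_moves --moves '[{"ax": 0,"ay": 0,"az": 106.2,"x": -272.3,"y": -34,"z": 100.6,"claw": -1},{"ax": 0,"ay": 0,"az": 106.2,"x": -272.3,"y": -34,"z": 100.6,"claw": -1},{"ax": 0,"ay": 0,"az": 106.2,"x": -272.3,"y": -34,"z": 100.6,"claw": -1},{"ax": 0,"ay": 0,"az": 106.2,"x": -272.3,"y": -34,"z": 100.6,"claw": -1},{"ax": 0,"ay": 0,"az": 106.2,"x": -272.3,"y": -34,"z": 100.6,"claw": -1},{"ax": 0,"ay": 0,"az": 106.2,"x": -272.3,"y": -34,"z": 100.6,"claw": -1},{"ax": 0,"ay": 0,"az": 106.2,"x": -272.3,"y": -34,"z": 100.6,"claw": -1},{"ax": 0,"ay": 0,"az": 106.2,"x": -272.3,"y": -34,"z": 100.6,"claw": -1}]'

```text
time: 0.95
tcp_pos: [0.4415, 0.3464, 0.1294]
ee_rot: [-179.9, 0.1, 88.0]
ft_force: [-0.6, -0.2, -0.3]
grip_width: 0.0854
```

```bash
python3 - <<'E'
from h import *
from rig import arm
s=arm.observe()
delta(s,[.4407,.3472,.13],[180,0,51])
E
```

```text
t0.95 shift [ 0.8 -0.9 -0.6] rot [-0.08  0.11 37.01]
```

Call:
apply_moves --moves '[{"ax": 0,"ay": 0,"az": 37,"x": 0,"y": 0,"z": 0,"claw": -1},{"ax": 0,"ay": 0,"az": 37,"x": 0,"y": 0,"z": 0,"claw": -1},{"ax": 0,"ay": 0,"az": 37,"x": 0,"y": 0,"z": 0,"claw": -1},{"ax": 0,"ay": 0,"az": 37,"x": 0,"y": 0,"z": 0,"claw": -1},{"ax": 0,"ay": 0,"az": 37,"x": 0,"y": 0,"z": 0,"claw": -1},{"ax": 0,"ay": 0,"az": 37,"x": 0,"y": 0,"z": 0,"claw": -1}]'

```text
time: 1.55
tcp_pos: [0.4407, 0.3475, 0.1304]
ee_rot: [-180.0, 0.0, 51.5]
ft_force: [-0.3, -0.4, 0.1]
grip_width: 0.0854
```

```bash
python3 snap.py 2 wrist
```

```text
{'time': 1.55, 'joints': [34.487, 11.905, 82.1424, 0.0028, 85.9888, 72.99], 'tcp_pos': [0.4407, 0.3475, 0.1304], 'ee_rot': [-179.9867, 0.0337, 51.4968], 'ft_force': [-0.2724, -0.3976, 0.1492], 'grip_width': 0.0854}
```

View pics/wrist2.png

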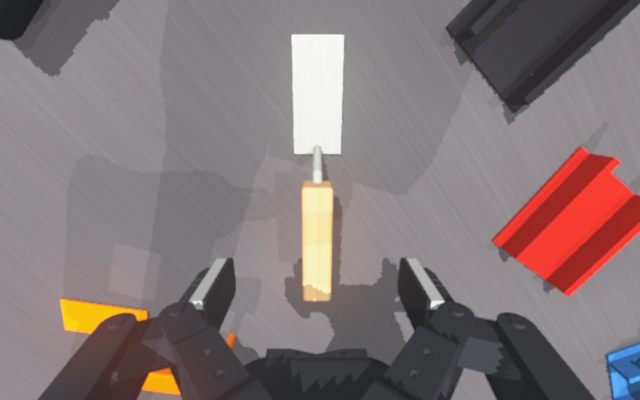

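```bash
python3 - <<'E'
from h import *
p=np.load("wrist2_p.npy",allow_pickle=True).item()
b=onz(p,[(292,34.5),(344,34.5),(294,153.5),(341,153.5)],.003); 
t=(b[0]+b[1])/2; q=(b[2]+b[3])/2; print(b)
u=(t-q)/np.linalg.norm(t-q); th=np.degrees(np.arctan2(u[1],u[0])); print(np.linalg.norm(t-q),th, "grip", t-.14*u, q-.04*u)
E
```

```text
[[0.51349242 0.47043752 0.003     ]
 [0.54774299 0.44319411 0.003     ]
 [0.4506814  0.39256758 0.003     ]
 [0.48550269 0.36485051 0.003     ]]
0.10005061297924367 51.3221946505104 grip [0.44312606 0.34752166 0.003     ] [0.44309443 0.34748215 0.003     ]
```

Call:
apply_moves --moves '[{"ax": 0,"ay": 0,"az": 0,"x": 1.5,"y": 1.5,"z": 45,"claw": -1},{"ax": 0,"ay": 0,"az": 0,"x": 1.5,"y": 1.5,"z": 92,"claw": -1},{"ax": 0,"ay": 0,"az": 0,"x": 1.5,"y": 1.5,"z": 92,"claw": -1},{"ax": 0,"ay": 0,"az": 0,"x": 1.5,"y": 1.5,"z": 92,"claw": 1},{"ax": 0,"ay": 0,"az": 0,"x": 1.5,"y": 1.5,"z": 92,"claw": 1},{"ax": 0,"ay": 0,"az": 0,"x": 1.5,"y": 1.5,"z": 92,"claw": 1},{"ax": 0,"ay": 0,"az": 0,"x": 1.5,"y": 1.5,"z": 92,"claw": 1},{"ax": 0,"ay": 0,"az": 0,"x": 1.5,"y": 1.5,"z": 92,"claw": 1}]'

```text
time: 2.4
tcp_pos: [0.4436, 0.3487, 0.0406]
ee_rot: [180.0, -0.2, 51.5]
ft_force: [-1.0, 0.6, 5.9]
grip_width: 0.0232
```

Call:
apply_moves --moves '[{"ax": 0,"ay": 0,"az": 0,"x": 0,"y": 0,"z": 0,"claw": 1},{"ax": 0,"ay": 0,"az": 0,"x": 0,"y": 0,"z": 0,"claw": 1},{"ax": 0,"ay": 0,"az": 0,"x": 0,"y": 0,"z": 0,"claw": 1}]'

```text
time: 2.7
tcp_pos: [0.4436, 0.3487, 0.0406]
ee_rot: [180.0, -0.2, 51.5]
ft_force: [-2.0, 0.6, 6.4]
grip_width: 0.0231
```

```bash
python3 snap.py 3 wrist
```

```text
{'time': 2.7, 'joints': [34.4048, 17.4811, 86.3847, 0.0284, 75.9714, 72.871], 'tcp_pos': [0.4436, 0.3487, 0.0406], 'ee_rot': [179.9784, -0.1637, 51.527], 'ft_force': [-1.9612, 0.6301, 6.3827], 'grip_width': 0.0231}
```

View pics/wrist3.png

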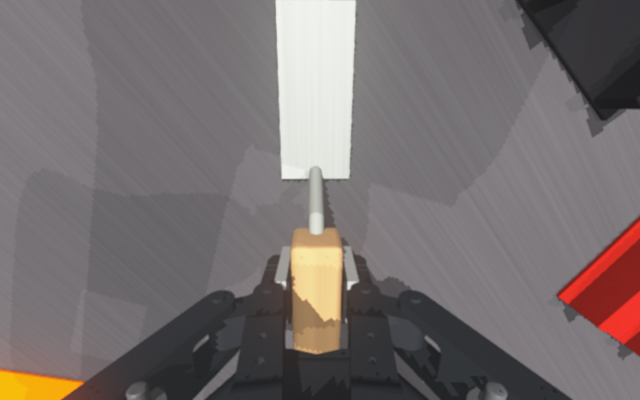

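```bash
python3 - <<'E'
from h import *
p=np.load("wrist3_p.npy",allow_pickle=True).item()
b=onz(p,[(282,179.5),(350.5,179.5),(276.5,2),(355.5,2)],.003); print(np.linalg.norm(b[0]-b[1]),np.linalg.norm(b[2]-b[3]))
q=(b[0]+b[1])/2; t=(b[2]+b[3])/2; u=(t-q)/np.linalg.norm(t-q)
g=q-.04*u; th=np.degrees(np.arctan2(u[1],u[0])); print(th,g)
d=R.from_euler("z",51.53,degrees=True).inv().apply(g-np.array([.4436,.3487,0])); print("lifter origin in tcp heading frame",d)
E
```

```text
0.04467619165722635 0.04331860477874357
51.59563374648369 [0.44307146 0.34670317 0.003     ]
lifter origin in tcp heading frame [-0.00189219 -0.00082843  0.003     ]
```

Call:
apply_moves --moves '[{"ax": 0,"ay": 0,"az": 0,"x": 0,"y": 0,"z": -40,"claw": 1},{"ax": 0,"ay": 0,"az": 0,"x": 0,"y": 0,"z": -80,"claw": 1},{"ax": 0,"ay": 0,"az": 0,"x": 0,"y": 0,"z": -80,"claw": 1},{"ax": 0,"ay": 0,"az": 0,"x": 0,"y": 0,"z": -80,"claw": 1}]'

```text
time: 3.15
tcp_pos: [0.4432, 0.348, 0.1194]
ee_rot: [180.0, -0.1, 51.5]
ft_force: [-1.0, -0.3, -2.7]
grip_width: 0.0235
```

```bash
python3 snap.py 4 wrist
```

```text
{'time': 3.15, 'joints': [34.385, 12.6721, 82.5508, -0.0043, 84.6857, 72.8712], 'tcp_pos': [0.4432, 0.348, 0.1194], 'ee_rot': [179.969, -0.0861, 51.5142], 'ft_force': [-0.9801, -0.3081, -2.7304], 'grip_width': 0.0235}
```

View pics/wrist4.png

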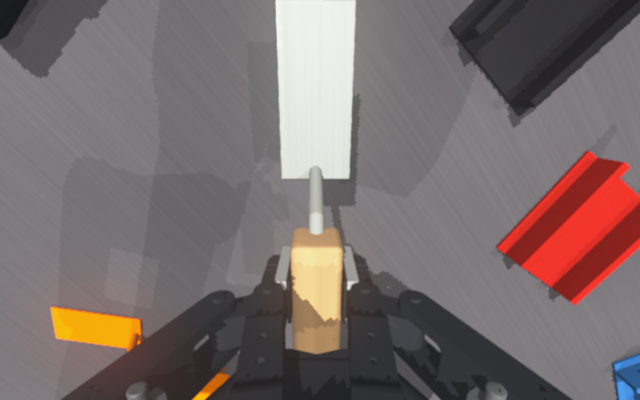

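```bash
python3 - <<'E'
from h import *
from rig import arm
s=arm.observe()
delta(s,[.4366,-.061,.13],[180,0,-12.3])
E
```

```text
t3.20 shift [-323.4  249.6  -11.9] rot [3.000e-02 9.000e-02 6.381e+01]
```

Call:
apply_moves --moves '[{"ax": 0,"ay": 0,"az": 63.8,"x": -323,"y": 250,"z": -12,"claw": 1},{"ax": 0,"ay": 0,"az": 63.8,"x": -323,"y": 250,"z": -12,"claw": 1},{"ax": 0,"ay": 0,"az": 63.8,"x": -323,"y": 250,"z": -12,"claw": 1},{"ax": 0,"ay": 0,"az": 63.8,"x": -323,"y": 250,"z": -12,"claw": 1},{"ax": 0,"ay": 0,"az": 63.8,"x": -323,"y": 250,"z": -12,"claw": 1},{"ax": 0,"ay": 0,"az": 63.8,"x": -323,"y": 250,"z": -12,"claw": 1},{"ax": 0,"ay": 0,"az": 63.8,"x": -323,"y": 250,"z": -12,"claw": 1},{"ax": 0,"ay": 0,"az": 63.8,"x": -323,"y": 250,"z": -12,"claw": 1}]'

```text
time: 4.0
tcp_pos: [0.4362, -0.0536, 0.1286]
ee_rot: [-180.0, 0.2, -12.6]
ft_force: [1.0, -0.4, -2.0]
grip_width: 0.0229
```

Call:
apply_moves --moves '[{"ax": 0,"ay": 0,"az": 0,"x": 0,"y": 0,"z": 0,"claw": 1},{"ax": 0,"ay": 0,"az": 0,"x": 0,"y": 0,"z": 0,"claw": 1}]'

```text
time: 4.2
tcp_pos: [0.4367, -0.0527, 0.1287]
ee_rot: [-180.0, 0.2, -12.4]
ft_force: [0.6, 0.3, -3.2]
grip_width: 0.0233
```

```bash
python3 snap.py 5 wrist top
```

```text
{'time': 4.25, 'joints': [-11.571, -7.5524, 102.3053, 0.0295, 85.4246, 90.7338], 'tcp_pos': [0.4369, -0.0516, 0.1289], 'ee_rot': [-179.9729, 0.1778, -12.3072], 'ft_force': [-0.4646, -0.6861, -2.5334], 'grip_width': 0.023}
```

View pics/wrist5.png

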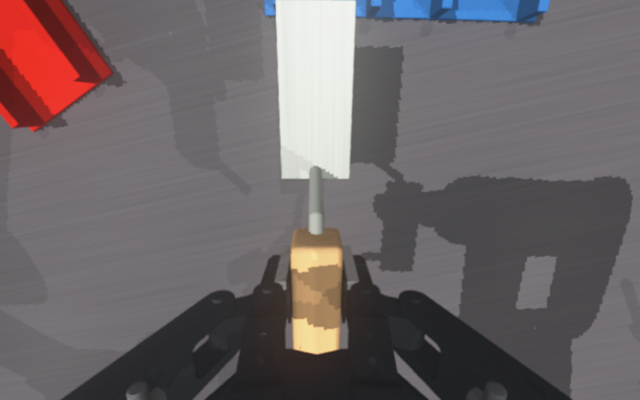

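Call:
apply_moves --moves '[{"ax": 0,"ay": 0,"az": 0,"x": 0,"y": 9,"z": -50,"claw": 1},{"ax": 0,"ay": 0,"az": 0,"x": 0,"y": 9,"z": -100,"claw": 1},{"ax": 0,"ay": 0,"az": 0,"x": 0,"y": 9,"z": -120,"claw": 1},{"ax": 0,"ay": 0,"az": 0,"x": 0,"y": 9,"z": -120,"claw": 1},{"ax": 0,"ay": 0,"az": 0,"x": 0,"y": 9,"z": -120,"claw": 1}]'

```text
time: 4.8
tcp_pos: [0.4356, -0.0595, 0.249]
ee_rot: [-180.0, 0.1, -12.2]
ft_force: [-0.2, 1.0, -2.7]
grip_width: 0.0231
```

```bash
python3 snap.py 6 wrist top
```

```text
{'time': 4.85, 'joints': [-12.6309, -11.1241, 91.7722, 0.0086, 99.5638, 89.5517], 'tcp_pos': [0.4353, -0.0597, 0.2481], 'ee_rot': [-179.9899, 0.2118, -12.1812], 'ft_force': [0.1793, 0.0443, -2.6426], 'grip_width': 0.0227}
```

View pics/wrist6.png

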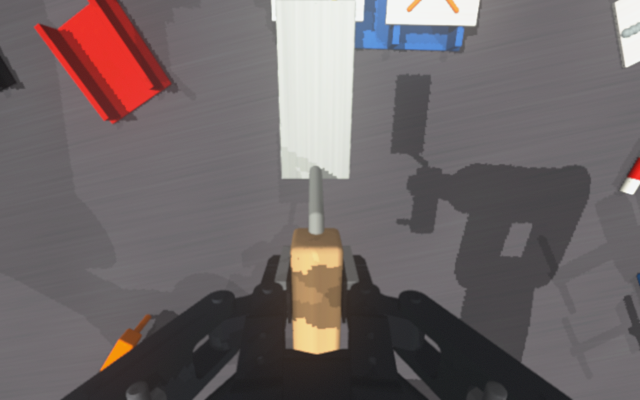

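View pics/top6.png

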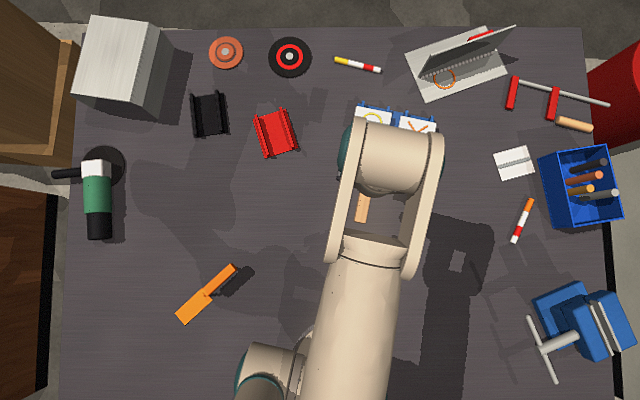

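```bash
python3 - <<'E'
from h import *
im=cv2.imread("pics/wrist6.png"); cv2.imwrite("pics/c6.png",cv2.resize(im[0:60,260:500],None,fx=3.33,fy=3.33,interpolation=cv2.INTER_CUBIC))
im=cv2.imread("pics/wrist5.png"); cv2.imwrite("pics/c5.png",cv2.resize(im[0:30,255:555],None,fx=2.66,fy=8,interpolation=cv2.INTER_CUBIC))
im=cv2.imread("pics/scene0.png"); cv2.imwrite("pics/cs.png",cv2.resize(im[270:400,285:415],None,fx=4.6,fy=4.6,interpolation=cv2.INTER_CUBIC))
# stand & rack from top0 depth
p=load("top"); f=np.load("top0.npz"); C=cloud(p,f["d"])
S=C[90:170,335:450].reshape(-1,3); 
T=S[(S[:,2]>.024)&(S[:,2]<.0325)]; print(len(T)); print(cv2.minAreaRect((T[:,:2]*1000).astype(np.float32)))
T=S[(S[:,2]>.001)]; print(cv2.minAreaRect((T[:,:2]*1000).astype(np.float32)))
E
```

```text
352
((627.1279296875, -166.50680541992188), (224.12484741210938, 120.23151397705078), 76.65194702148438)
((536.9854736328125, -151.8446807861328), (347.58221435546875, 439.30426025390625), 86.7793197631836)
```

View pics/c6.png

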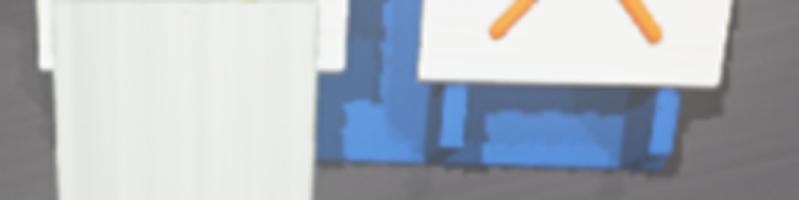

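View pics/c5.png

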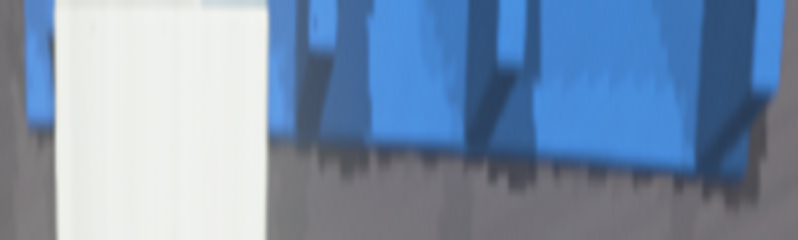

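View pics/cs.png

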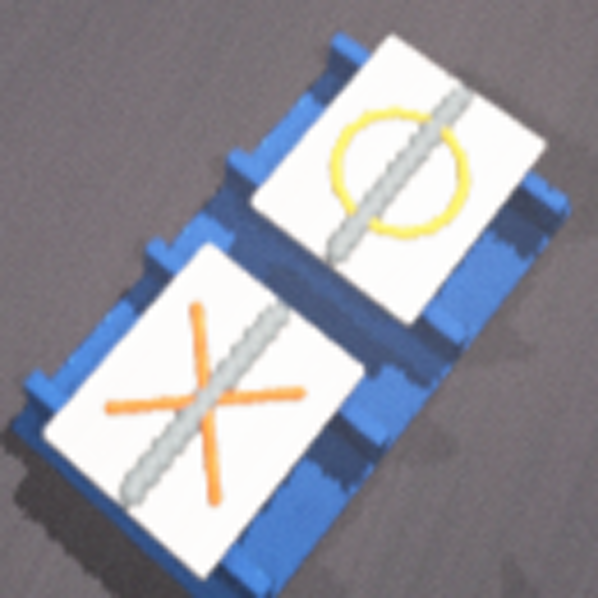

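```bash
python3 - <<'E'
from h import *
p=np.load("wrist5_p.npy",allow_pickle=True).item()
a=onz(p,[(265.5,16),(535,22.5)],.0); d=a[0]-a[1]; print(a,np.degrees(np.arctan2(-d[0],d[1])),np.linalg.norm(d))
b=onz(p,[(370.8,6),(381,6),(442,8.1),(452.4,8.1),(539,11.5),(548,12)],.03); print(b)
d=(b[0]+b[1]-b[4]-b[5])/2;print(np.degrees(np.arctan2(-d[0],d[1])),np.linalg.norm(d))
# initial top crop bar near/far ends centres
p=load("top")
def q(pts,x0,y0,s,z): return onz(p,[((a+.5)/s-.5+x0,(b+.5)/s-.5+y0) for a,b in pts],z)
far=q([(163,76),(340,115),(470,146),(646,184)],340,90,7,.03)
print(far); d=far[0]-far[3]; print(np.degrees(np.arctan2(-d[0],d[1])),np.linalg.norm(d), np.linalg.norm(far[0]-far[1]))
near=q([(105,350),(289,388),(418,414),(597,465)],340,90,7,.03); print(near, np.linalg.norm(far-near,axis=1),[np.degrees(np.arctan2(v[1],v[0])) for v in far-near])
E
```

```text
[[ 0.5975504  -0.04455191  0.        ]
 [ 0.54555888 -0.26540658  0.        ]] -13.246840781996772 0.22689182710048392
[[ 0.57830524 -0.12442602  0.03      ]
 [ 0.57672984 -0.13174618  0.03      ]
 [ 0.56606229 -0.17559901  0.03      ]
 [ 0.56448716 -0.18315465  0.03      ]
 [ 0.54926124 -0.24682527  0.03      ]
 [ 0.54758646 -0.25356057  0.03      ]]
-13.401660856300058 0.1255249745192788
[[ 0.70715779 -0.08535348  0.03      ]
 [ 0.69037818 -0.15506135  0.03      ]
 [ 0.67718075 -0.20611552  0.03      ]
 [ 0.66105501 -0.27521331  0.03      ]]
-13.648696683882727 0.19537712540310492 0.07169897201386742
[[ 0.59587318 -0.0598784   0.03      ]
 [ 0.5798923  -0.13143462  0.03      ]
 [ 0.56900589 -0.18151323  0.03      ]
 [ 0.54803943 -0.25067154  0.03      ]] [0.11416323 0.11298385 0.11093725 0.11564955] [np.float64(-12.893886017638385), np.float64(-12.070552717854593), np.float64(-12.812873636299068), np.float64(-12.25178170278919)]
```

```bash
python3 - <<'E'
from h import *
from rig import arm
s=arm.observe()
delta(s,[.4354,-.0564,.056],[180,0,-13.3])
E
```

```text
t4.90 shift [  0.4  -3.4 191.9] rot [-0.01  0.25  1.09]
```

Call:
apply_moves --moves '[{"ax": 0,"ay": 0,"az": 1,"x": 0,"y": -3.4,"z": 50,"claw": 1},{"ax": 0,"ay": 0,"az": 1,"x": 0,"y": -3.4,"z": 100,"claw": 1},{"ax": 0,"ay": 0,"az": 1,"x": 0,"y": -3.4,"z": 150,"claw": 1},{"ax": 0,"ay": 0,"az": 1,"x": 0,"y": -3.4,"z": 180,"claw": 1},{"ax": 0,"ay": 0,"az": 1,"x": 0,"y": -3.4,"z": 191,"claw": 1},{"ax": 0,"ay": 0,"az": 1,"x": 0,"y": -3.4,"z": 191,"claw": 1},{"ax": 0,"ay": 0,"az": 1,"x": 0,"y": -3.4,"z": 191,"claw": 1}]'

```text
time: 5.6
tcp_pos: [0.4374, -0.0575, 0.0607]
ee_rot: [-180.0, -0.1, -13.3]
ft_force: [0.3, 0.1, -0.4]
grip_width: 0.0228
```

```bash
python3 snap.py 7 wrist scene; python3 - <<'E'
from h import *
from rig import arm
s=arm.observe()
delta(s,[.4354,-.0564,.056],[180,0,-13.3])
delta(s,[.5563,-.0850,.056],[180,0,-13.3])
E
```

```text
{'time': 5.65, 'joints': [-12.289, -3.163, 106.4096, 0.005, 76.5699, 90.9941], 'tcp_pos': [0.4378, -0.0576, 0.0613], 'ee_rot': [-179.992, -0.1834, -13.2842], 'ft_force': [0.5181, 0.26, -2.5578], 'grip_width': 0.0231}
t5.70 shift [-2.7 -0.6  5.4] rot [-0.01 -0.21  0.02]
t5.70 shift [121.5  -0.6   5.9] rot [-0.01 -0.21  0.02]
```

View pics/wrist7.png

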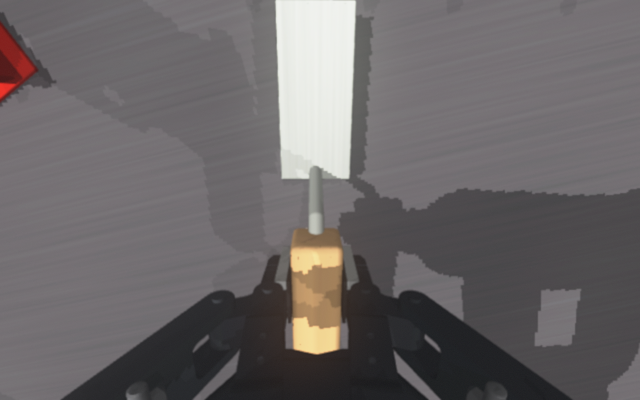

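View pics/scene7.png

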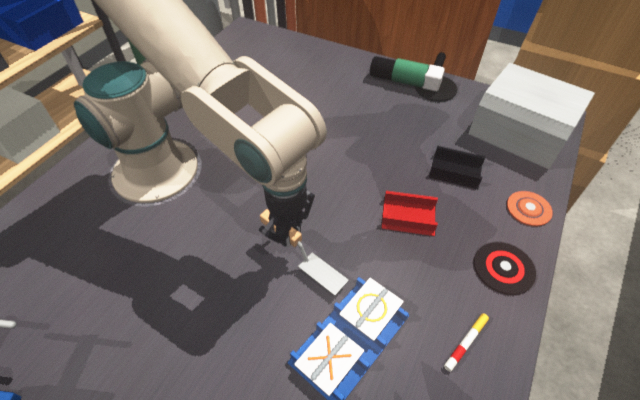

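Call:
apply_moves --moves '[{"ax": 0,"ay": 0,"az": 0,"x": -2.5,"y": -0.6,"z": 4.5,"claw": 1},{"ax": 0,"ay": 0,"az": 0,"x": -2.5,"y": -0.6,"z": 4.5,"claw": 1},{"ax": 0,"ay": 0,"az": 0,"x": -2.5,"y": -0.6,"z": 4.5,"claw": 1}]'

```text
time: 6.0
tcp_pos: [0.4343, -0.0562, 0.0552]
ee_rot: [-180.0, -0.0, -13.3]
ft_force: [-0.6, -0.4, -2.0]
grip_width: 0.0226
```

```bash
python3 snap.py 8 scene; python3 - <<'E'
from h import *
from rig import arm
s=arm.observe()
delta(s,[.5563,-.0850,.056],[180,0,-13.3])
im=cv2.imread("pics/scene8.png"); cv2.imwrite("pics/c8.png",cv2.resize(im[190:390,240:440],None,fx=3,fy=3,interpolation=cv2.INTER_CUBIC))
# predicted blade corners
p=np.load("scene8_p.npy",allow_pickle=True).item()
h=np.radians(-13.3);u=np.array([np.cos(h),np.sin(h),0]);v=np.array([-u[1],u[0],0])
o=s["tcp_pos"]*[1,1,0]-.0019*u-.0008*v; z=s["tcp_pos"][2]-.0406+.003
print(project(p,[o+.14*u+.022*v+[0,0,z],o+.14*u-.022*v+[0,0,z],o+.04*u-.022*v+[0,0,z],o+.04*u+.022*v+[0,0,z]]))
E
```

```text
{'time': 6.0, 'joints': [-12.2097, -3.1511, 107.1649, 0.0049, 75.962, 91.0783], 'tcp_pos': [0.4343, -0.0562, 0.0552], 'ee_rot': [-179.9948, -0.0242, -13.2892], 'ft_force': [-0.5754, -0.3918, -2.0013], 'grip_width': 0.0226}
t6.05 shift [125.3  -0.   -0.8] rot [-0.01 -0.02  0.01]
[[346.50694845 281.06179525]
 [332.77421145 296.07139031]
 [296.01532588 267.2464291 ]
 [309.94351841 253.58307861]]
```

View pics/c8.png

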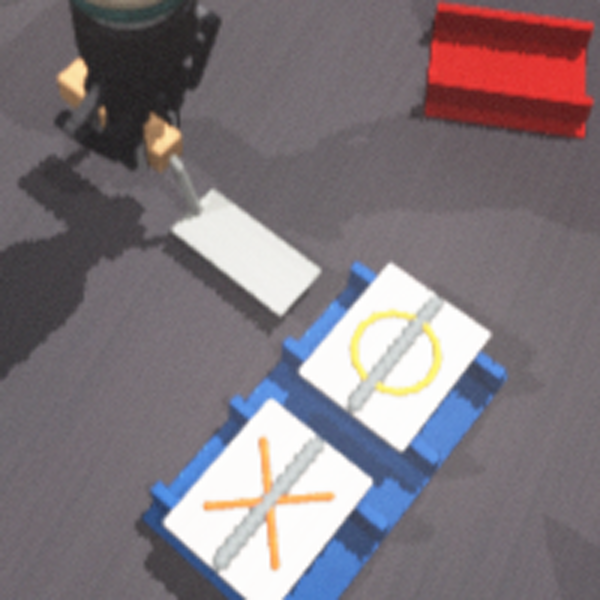

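Call:
apply_moves --moves '[{"ax": 0,"ay": 0,"az": 0,"x": 15,"y": 0,"z": -0.5,"claw": 1},{"ax": 0,"ay": 0,"az": 0,"x": 30,"y": 0,"z": -0.5,"claw": 1},{"ax": 0,"ay": 0,"az": 0,"x": 45,"y": 0,"z": -0.5,"claw": 1},{"ax": 0,"ay": 0,"az": 0,"x": 60,"y": 0,"z": -0.5,"claw": 1},{"ax": 0,"ay": 0,"az": 0,"x": 60,"y": 0,"z": -0.5,"claw": 1}]'

```text
time: 6.55
tcp_pos: [0.4939, -0.0704, 0.0557]
ee_rot: [-180.0, -0.1, -13.3]
ft_force: [-0.3, 0.3, -1.7]
grip_width: 0.0233
```

```bash
python3 snap.py 9 scene wrist; python3 - <<'E'
from h import *
from rig import arm
s=arm.observe()
delta(s,[.5563,-.0850,.056],[180,0,-13.3])
a=cv2.imread("pics/scene9.png")[190:390,240:440]; a=cv2.resize(a,None,fx=2,fy=2,interpolation=cv2.INTER_CUBIC)
b=cv2.imread("pics/wrist9.png")[0:200,120:520]
cv2.imwrite("pics/c9.png",np.hstack([a,np.vstack([b,b*0])]))
E
```

```text
{'time': 6.6, 'joints': [-12.3486, 6.4994, 97.2698, 0.0058, 76.2448, 90.946], 'tcp_pos': [0.4929, -0.0701, 0.0554], 'ee_rot': [-179.9946, 0.0141, -13.296], 'ft_force': [-1.0278, 0.3908, -2.6198], 'grip_width': 0.0232}
t6.65 shift [65.7 -0.1 -0.8] rot [-0.    0.04  0.01]
```

View pics/c9.png

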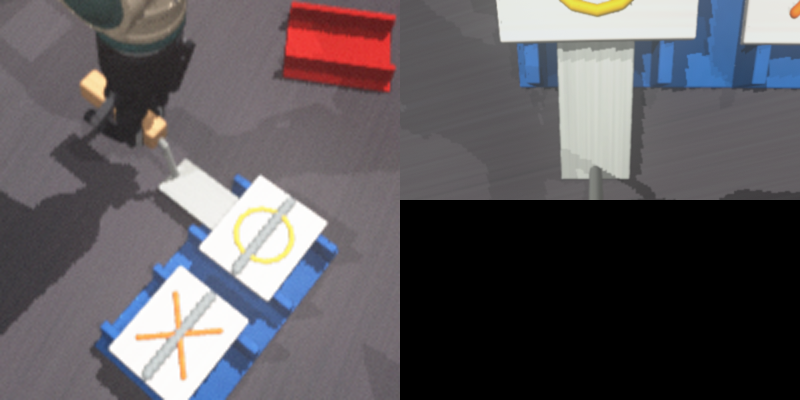

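Call:
apply_moves --moves '[{"ax": 0,"ay": 0,"az": 0,"x": 16,"y": 0,"z": -0.5,"claw": 1},{"ax": 0,"ay": 0,"az": 0,"x": 32,"y": 0,"z": -0.5,"claw": 1},{"ax": 0,"ay": 0,"az": 0,"x": 48,"y": 0,"z": -0.5,"claw": 1},{"ax": 0,"ay": 0,"az": 0,"x": 65,"y": 0,"z": -0.5,"claw": 1},{"ax": 0,"ay": 0,"az": 0,"x": 65,"y": 0,"z": -0.5,"claw": 1},{"ax": 0,"ay": 0,"az": 0,"x": 65,"y": 0,"z": -0.5,"claw": 1}]'

```text
time: 7.25
tcp_pos: [0.555, -0.0847, 0.0556]
ee_rot: [-180.0, 0.1, -13.3]
ft_force: [-0.5, 1.0, -1.3]
grip_width: 0.023
```

```bash
python3 snap.py 10 wrist; python3 - <<'E'
from h import *
from rig import arm
s=arm.observe()
delta(s,[.5563,-.0850,.056],[180,0,-13.3])
E
```

```text
{'time': 7.25, 'joints': [-12.4461, 16.1909, 86.0872, 0.0063, 77.7953, 90.8373], 'tcp_pos': [0.555, -0.0847, 0.0556], 'ee_rot': [-179.9949, 0.0735, -13.2848], 'ft_force': [-0.4755, 0.9586, -1.2859], 'grip_width': 0.023}
t7.30 shift [ 1.4  0.  -0.3] rot [-0.    0.07  0.02]
```

View pics/wrist10.png

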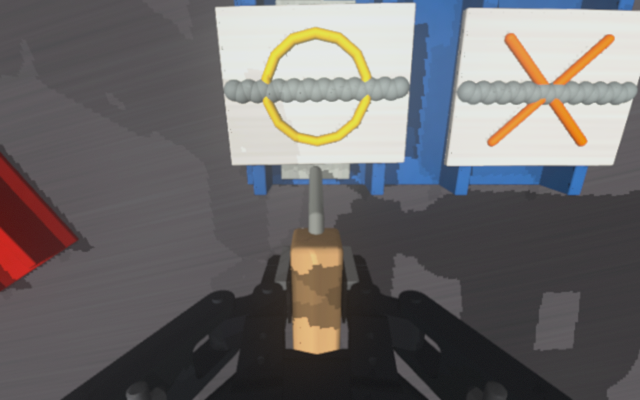

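```bash
cat > plate.py <<'E'
import sys
from h import *
def plate(tag,c,z,tcp,yaw):
    p=np.load(f"wrist{tag}_p.npy",allow_pickle=True).item()
    c=onz(p,c,z)  # far-left, far-right, near-right, near-left
    yv=(c[0]-c[1]+c[3]-c[2])/2; xv=(c[0]-c[3]+c[1]-c[2])/2; m=c.mean(0)
    ay=np.degrees(np.arctan2(-yv[0],yv[1])); ax=np.degrees(np.arctan2(xv[1],xv[0]))
    rel=R.from_euler("z",yaw,degrees=True).inv().apply(m-np.array([tcp[0],tcp[1],0]))
    print("plate",m.round(4),"dims",np.linalg.norm(xv).round(4),np.linalg.norm(yv).round(4),"yaw",ay.round(2),ax.round(2),"rel TCP",rel.round(4))
E
python3 - <<'E'
from plate import *
plate("10",[(217,7),(415.5,2.5),(405,163),(231,165)],.035,[.555,-.0847],-13.28)
E
```

```text
plate [ 0.6442 -0.1057  0.035 ] dims 0.0801 0.1 yaw -12.4 -12.54 rel TCP [0.0916 0.     0.035 ]
```

Call:
apply_moves --moves '[{"ax": 0,"ay": 0,"az": 0,"x": 1,"y": 0,"z": -5,"claw": 1},{"ax": 0,"ay": 0,"az": 0,"x": 1,"y": 0,"z": -10,"claw": 1},{"ax": 0,"ay": 0,"az": 0,"x": 1,"y": 0,"z": -16,"claw": 1},{"ax": 0,"ay": 0,"az": 0,"x": 1,"y": 0,"z": -22,"claw": 1},{"ax": 0,"ay": 0,"az": 0,"x": 1,"y": 0,"z": -30,"claw": 1},{"ax": 0,"ay": 0,"az": 0,"x": 1,"y": 0,"z": -38,"claw": 1},{"ax": 0,"ay": 0,"az": 0,"x": 1,"y": 0,"z": -45,"claw": 1},{"ax": 0,"ay": 0,"az": 0,"x": 1,"y": 0,"z": -45,"claw": 1}]'

```text
time: 8.1
tcp_pos: [0.5576, -0.0853, 0.1025]
ee_rot: [-180.0, -0.1, -13.3]
ft_force: [0.2, -0.4, -3.6]
grip_width: 0.0232
```

```bash
python3 snap.py 11 wrist scene
```

```text
{'time': 8.15, 'joints': [-12.4535, 13.625, 83.5474, 0.0065, 82.753, 90.8351], 'tcp_pos': [0.5572, -0.0852, 0.1016], 'ee_rot': [-179.9925, -0.0745, -13.2894], 'ft_force': [0.2391, -0.5946, -4.4742], 'grip_width': 0.0229}
```

View pics/wrist11.png

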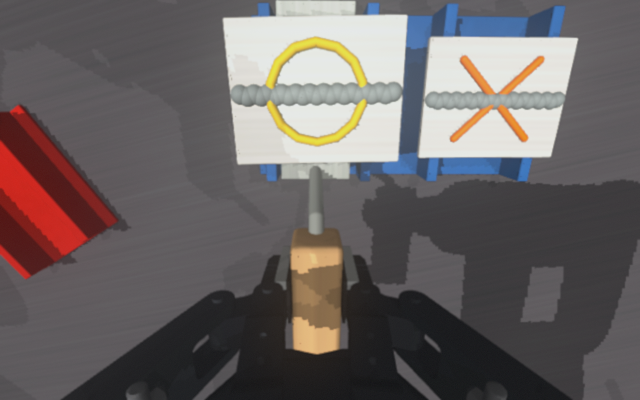

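View pics/scene11.png

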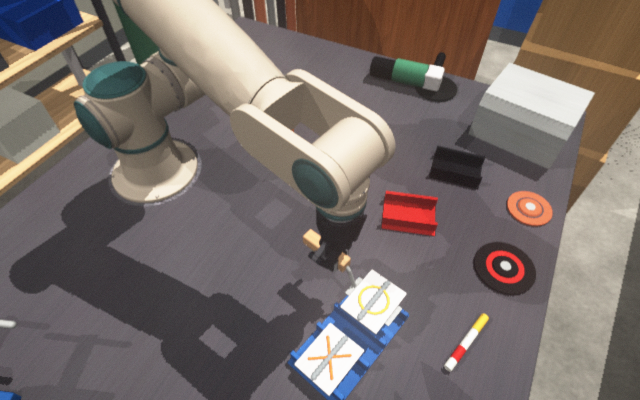

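```bash
python3 - <<'E'
from plate import *
from rig import arm
plate("11",[(223,19),(407,15),(399.5,160.5),(237,164)],.069,[.5572,-.0852],-13.29)
s=arm.observe(); delta(s,[.5385,.1352,.105],[180,0,17.2])
E
```

```text
plate [ 0.6454 -0.1058  0.069 ] dims 0.0796 0.1009 yaw -12.13 -11.91 rel TCP [0.0906 0.0002 0.069 ]
t8.20 shift [ -68.6 -210.2   -4. ] rot [-0.000e+00 -1.000e-02 -3.049e+01]
```

Call:
apply_moves --moves '[{"ax": 0,"ay": 0,"az": -1.5,"x": -3,"y": -10,"z": -4,"claw": 1},{"ax": 0,"ay": 0,"az": -4.5,"x": -10,"y": -30,"z": -4,"claw": 1},{"ax": 0,"ay": 0,"az": -8.5,"x": -18,"y": -55,"z": -4,"claw": 1},{"ax": 0,"ay": 0,"az": -12,"x": -27,"y": -82,"z": -4,"claw": 1},{"ax": 0,"ay": 0,"az": -16,"x": -36,"y": -110,"z": -4,"claw": 1},{"ax": 0,"ay": 0,"az": -20,"x": -45,"y": -137,"z": -4,"claw": 1},{"ax": 0,"ay": 0,"az": -24,"x": -53,"y": -163,"z": -4,"claw": 1},{"ax": 0,"ay": 0,"az": -27,"x": -60,"y": -185,"z": -4,"claw": 1}]'

```text
time: 9.0
tcp_pos: [0.5404, 0.1108, 0.1048]
ee_rot: [-180.0, 0.0, 14.0]
ft_force: [0.1, 0.7, -4.2]
grip_width: 0.0233
```

```bash
python3 - <<'E'
from h import *
from rig import arm
s=arm.observe(); print(s["ft_force"]); delta(s,[.5385,.1352,.105],[180,0,16.7])
E
```

```text
[ 0.14280638  0.68075085 -4.15715234]
t9.00 shift [  4.1 -24.1  -0.2] rot [-0.03  0.03 -2.71]
```

Call:
apply_moves --moves '[{"ax": 0,"ay": 0,"az": -1.5,"x": 2.5,"y": -14,"z": 0,"claw": 1},{"ax": 0,"ay": 0,"az": -2.5,"x": 4,"y": -22,"z": 0,"claw": 1},{"ax": 0,"ay": 0,"az": -2.7,"x": 4,"y": -24,"z": 0,"claw": 1},{"ax": 0,"ay": 0,"az": -2.7,"x": 4,"y": -24,"z": 0,"claw": 1},{"ax": 0,"ay": 0,"az": -2.7,"x": 4,"y": -24,"z": 0,"claw": 1}]'

```text
time: 9.5
tcp_pos: [0.5393, 0.1321, 0.1049]
ee_rot: [180.0, 0.0, 16.3]
ft_force: [0.1, 0.7, -2.8]
grip_width: 0.0232
```

```bash
python3 snap.py 12 wrist scene
```

```text
{'time': 9.55, 'joints': [9.9555, 12.2035, 84.8062, -0.0064, 82.9885, 83.6297], 'tcp_pos': [0.5394, 0.1321, 0.105], 'ee_rot': [179.9935, -0.001, 16.3265], 'ft_force': [-0.1605, -1.2744, -3.1448], 'grip_width': 0.0229}
```

View pics/wrist12.png

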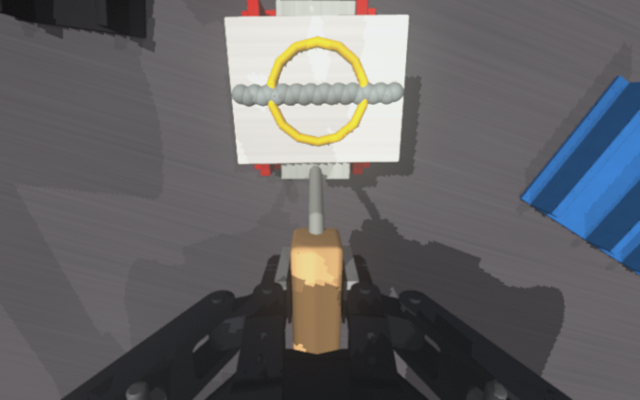

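```bash
python3 - <<'E'
from plate import *
plate("12",[(225,17),(408.5,14.5),(402.5,160.5),(238,163.5)],.0725,[.5394,.1321],16.33)
im=cv2.imread("pics/wrist12.png"); c=np.vstack([im[0:22,215:415],im[155:185,215:415]])
cv2.imwrite("pics/c12.png",cv2.resize(c,None,fx=4,fy=8,interpolation=cv2.INTER_CUBIC))
E
```

```text
plate [0.6265 0.1561 0.0725] dims 0.0795 0.1006 yaw 17.2 17.91 rel TCP [ 0.0904 -0.0014  0.0725]
```

View pics/c12.png

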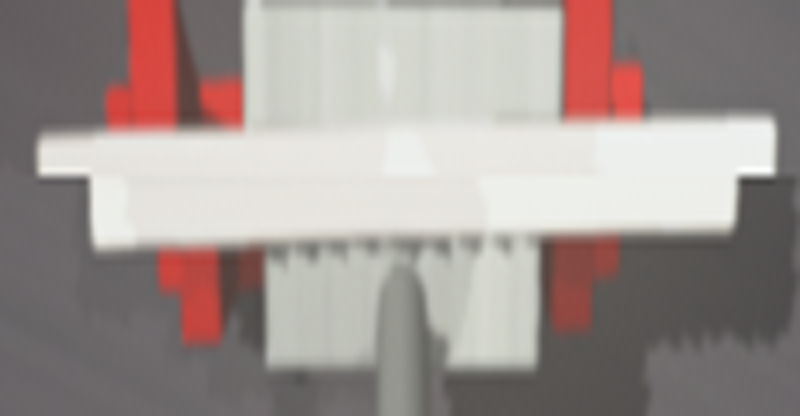

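```bash
python3 - <<'E'
from h import *
p=np.load("wrist12_p.npy",allow_pickle=True).item()
n=onz(p,[(265.5,175.9),(358.2,174.3)],.03); f=onz(p,[(215+153/4,0.5),(215+588/4,.5)],.03)
print(n,np.linalg.norm(n[0]-n[1]),np.linalg.norm(f[0]-f[1]))
d=n[0]-n[1]; print("yaw",np.degrees(np.arctan2(-d[0],d[1])))
e=f-n; print([np.degrees(np.arctan2(v[1],v[0])) for v in e],np.linalg.norm(e,axis=1))
for th in (16.5,17.2):
  u=np.array([np.cos(np.radians(th)),np.sin(np.radians(th)),0]); print(th,n.mean(0)+.06*u)
from rig import arm
s=arm.observe(); delta(s,[.5374,.1372,.105],[180,0,16.3])
E
```

```text
[[0.55907321 0.17912808 0.03      ]
 [0.58065895 0.10988148 0.03      ]] 0.07253299897847576 0.07168943205990087
yaw 17.3134447989618
[np.float64(17.19364325567221), np.float64(17.610969287005975)] [0.11830067 0.11702067]
16.5 [0.62739527 0.1615457  0.03      ]
17.2 [0.62718278 0.16224726 0.03      ]
t9.60 shift [-0.5 -5.4 -0.1] rot [0.01 0.   0.03]
```

Call:
apply_moves --moves '[{"ax": 0,"ay": 0,"az": 0,"x": 1,"y": -6,"z": 5,"claw": 1},{"ax": 0,"ay": 0,"az": 0,"x": 1,"y": -6,"z": 12,"claw": 1},{"ax": 0,"ay": 0,"az": 0,"x": 1,"y": -6,"z": 20,"claw": 1},{"ax": 0,"ay": 0,"az": 0,"x": 1,"y": -6,"z": 26,"claw": 1},{"ax": 0,"ay": 0,"az": 0,"x": 1,"y": -6,"z": 28,"claw": 1},{"ax": 0,"ay": 0,"az": 0,"x": 1,"y": -6,"z": 28,"claw": 1}]'

```text
time: 10.2
tcp_pos: [0.5383, 0.1389, 0.0764]
ee_rot: [-180.0, 0.1, 16.4]
ft_force: [0.0, 0.4, -3.3]
grip_width: 0.023
```

```bash
python3 snap.py 13 wrist scene
```

```text
{'time': 10.25, 'joints': [10.6595, 13.9572, 86.1462, 0.0037, 79.9012, 84.252], 'tcp_pos': [0.5385, 0.1389, 0.0769], 'ee_rot': [-179.9959, 0.0043, 16.4068], 'ft_force': [0.3126, -0.3234, -3.6234], 'grip_width': 0.0232}
```

View pics/wrist13.png

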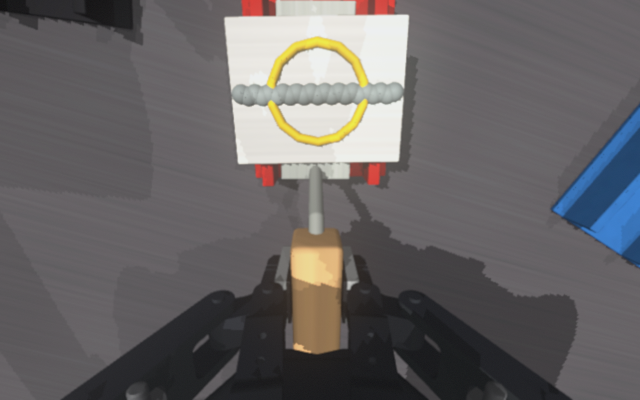

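```bash
python3 - <<'E'
from plate import *
plate("13",[(225,17),(408.5,14.5),(402.5,160.5),(238,163.5)],.0443,[.5385,.1389],16.4)
p=np.load("wrist13_p.npy",allow_pickle=True).item()
im=cv2.imread("pics/wrist13.png"); c=np.vstack([im[0:22,215:415],im[155:190,215:415]])
cv2.imwrite("pics/c13.png",cv2.resize(c,None,fx=4,fy=8,interpolation=cv2.INTER_CUBIC))
E
```

```text
plate [0.6253 0.163  0.0443] dims 0.0793 0.1003 yaw 17.27 17.98 rel TCP [ 0.0901 -0.0014  0.0443]
```

View pics/c13.png

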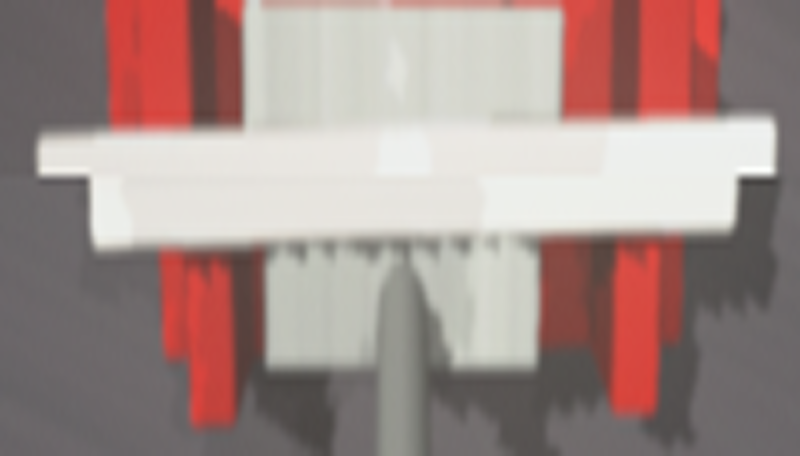

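Call:
apply_moves --moves '[{"ax": 0,"ay": 0,"az": 0,"x": 0.5,"y": 2,"z": 2,"claw": 1},{"ax": 0,"ay": 0,"az": 0,"x": 0.5,"y": 2,"z": 5,"claw": 1},{"ax": 0,"ay": 0,"az": 0,"x": 0.5,"y": 2,"z": 8,"claw": 1},{"ax": 0,"ay": 0,"az": 0,"x": 0.5,"y": 2,"z": 11,"claw": 1},{"ax": 0,"ay": 0,"az": 0,"x": 0.5,"y": 2,"z": 14,"claw": 1},{"ax": 0,"ay": 0,"az": 0,"x": 0.5,"y": 2,"z": 17,"claw": 1},{"ax": 0,"ay": 0,"az": 0,"x": 0.5,"y": 2,"z": 20,"claw": 1},{"ax": 0,"ay": 0,"az": 0,"x": 0.5,"y": 2,"z": 20,"claw": 1}]'

```text
time: 11.1
tcp_pos: [0.5393, 0.1372, 0.0564]
ee_rot: [-180.0, 0.0, 16.4]
ft_force: [0.3, 1.0, -2.6]
grip_width: 0.023
```

```bash
python3 snap.py 14 wrist scene;  python3 - <<'E'
from h import *
a=cv2.imread("pics/scene14.png")[130:290,330:490]; a=cv2.resize(a,None,fx=2.5,fy=2.5,interpolation=cv2.INTER_CUBIC)
b=cv2.imread("pics/wrist14.png")[0:200,120:520]
cv2.imwrite("pics/c14.png",np.hstack([a,np.vstack([b,b*0])]))
E
```

```text
{'time': 11.15, 'joints': [10.466, 15.3486, 86.9681, 0.0057, 77.7036, 84.0515], 'tcp_pos': [0.5394, 0.1372, 0.0567], 'ee_rot': [-179.9923, 0.0197, 16.4133], 'ft_force': [-0.5472, -0.0945, -1.8531], 'grip_width': 0.0233}
```

View pics/c14.png

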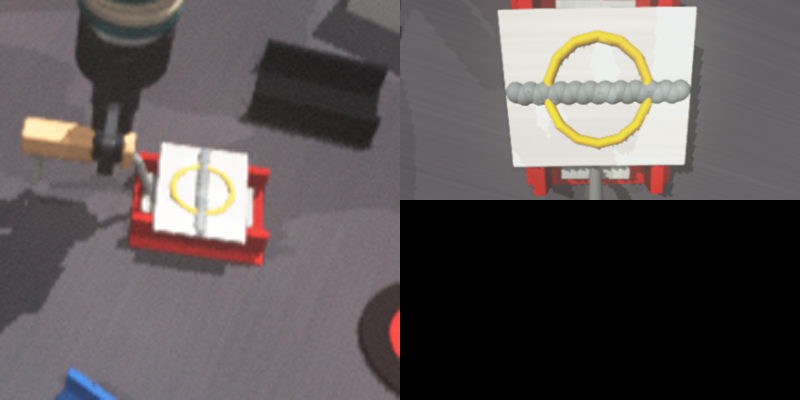

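Call:
apply_moves --moves '[{"ax": 0,"ay": 0,"az": 0,"x": -8,"y": 0,"z": 0,"claw": 1},{"ax": 0,"ay": 0,"az": 0,"x": -25,"y": 0.3,"z": 0,"claw": 1},{"ax": 0,"ay": 0,"az": 0,"x": -45,"y": 0.5,"z": 0,"claw": 1},{"ax": 0,"ay": 0,"az": 0,"x": -65,"y": 0.8,"z": 0,"claw": 1},{"ax": 0,"ay": 0,"az": 0,"x": -85,"y": 1,"z": 0,"claw": 1},{"ax": 0,"ay": 0,"az": 0,"x": -105,"y": 1.5,"z": 0,"claw": 1},{"ax": 0,"ay": 0,"az": 0,"x": -125,"y": 1.5,"z": 0,"claw": 1},{"ax": 0,"ay": 0,"az": 0,"x": -140,"y": 1.5,"z": 0,"claw": 1}]'

```text
time: 12.0
tcp_pos: [0.4043, 0.0959, 0.0569]
ee_rot: [-180.0, -0.0, 16.4]
ft_force: [0.1, 1.2, -2.2]
grip_width: 0.023
```

```bash
python3 snap.py 15 wrist top
```

```text
{'time': 12.05, 'joints': [8.231, -7.2626, 110.8175, -0.0063, 76.5503, 81.8188], 'tcp_pos': [0.4028, 0.0955, 0.0565], 'ee_rot': [-179.9911, 0.105, 16.4136], 'ft_force': [-0.5087, 0.531, -3.0105], 'grip_width': 0.0231}
```

View pics/top15.png

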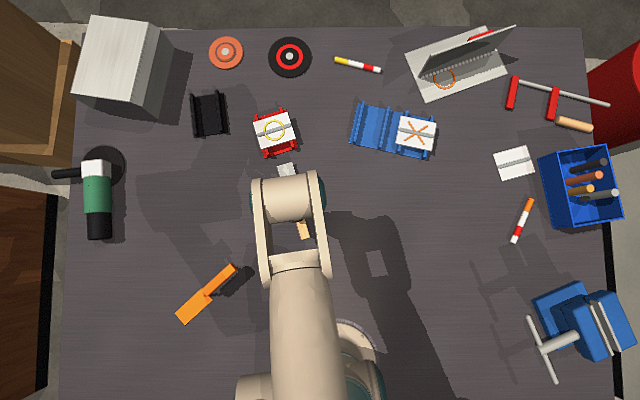

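Call:
apply_moves --moves '[{"ax": 0,"ay": 0,"az": 0,"x": 0,"y": 30,"z": 0,"claw": 1},{"ax": 0,"ay": 0,"az": 0,"x": 0,"y": 60,"z": 0,"claw": 1},{"ax": 0,"ay": 0,"az": 0,"x": 0,"y": 60,"z": 0,"claw": 1},{"ax": 0,"ay": 0,"az": 0,"x": 0,"y": 60,"z": 5,"claw": 1},{"ax": 0,"ay": 0,"az": 0,"x": 0,"y": 60,"z": 10,"claw": 1},{"ax": 0,"ay": 0,"az": 0,"x": 0,"y": 60,"z": 13,"claw": 1},{"ax": 0,"ay": 0,"az": 0,"x": 0,"y": 60,"z": 15,"claw": 1},{"ax": 0,"ay": 0,"az": 0,"x": 0,"y": 60,"z": 15,"claw": 1}]'

```text
time: 12.9
tcp_pos: [0.4223, 0.039, 0.0415]
ee_rot: [-180.0, 0.0, 16.5]
ft_force: [-0.4, -1.4, -1.7]
grip_width: 0.0231
```

Call:
apply_moves --moves '[{"ax": 0,"ay": 0,"az": 0,"x": 0,"y": 0,"z": 1,"claw": 1},{"ax": 0,"ay": 0,"az": 0,"x": 0,"y": 0,"z": 1.5,"claw": 1},{"ax": 0,"ay": 0,"az": 0,"x": 0,"y": 0,"z": 1.5,"claw": 1}]'

```text
time: 13.2
tcp_pos: [0.4228, 0.0388, 0.0407]
ee_rot: [-180.0, -0.0, 16.4]
ft_force: [-0.7, 0.8, -1.1]
grip_width: 0.0232
```

Just touching the bench (the load is coming off); I'll release and rise.

Call:
apply_moves --moves '[{"ax": 0,"ay": 0,"az": 0,"x": 0,"y": 0,"z": 0.5,"claw": -1},{"ax": 0,"ay": 0,"az": 0,"x": 0,"y": 0,"z": 0.5,"claw": -1},{"ax": 0,"ay": 0,"az": 0,"x": 0,"y": 0,"z": 0.5,"claw": -1},{"ax": 0,"ay": 0,"az": 0,"x": 0,"y": 0,"z": 0.5,"claw": -1},{"ax": 0,"ay": 0,"az": 0,"x": 0,"y": 0,"z": 0.5,"claw": -1},{"ax": 0,"ay": 0,"az": 0,"x": 0,"y": 0,"z": 0.5,"claw": -1}]'

```text
time: 13.8
tcp_pos: [0.4227, 0.0386, 0.04]
ee_rot: [-180.0, -0.0, 16.4]
ft_force: [0.5, 0.7, -0.4]
grip_width: 0.0851
```

Call:
apply_moves --moves '[{"ax": 0,"ay": 0,"az": 0,"x": 0,"y": 0,"z": -20,"claw": -1},{"ax": 0,"ay": 0,"az": 0,"x": 0,"y": 0,"z": -60,"claw": -1},{"ax": 0,"ay": 0,"az": 0,"x": 0,"y": 0,"z": -110,"claw": -1},{"ax": 0,"ay": 0,"az": 0,"x": -30,"y": 50,"z": -160,"claw": -1},{"ax": 0,"ay": 0,"az": 0,"x": -30,"y": 100,"z": -180,"claw": -1},{"ax": 0,"ay": 0,"az": 0,"x": -30,"y": 150,"z": -180,"claw": -1},{"ax": 0,"ay": 0,"az": 0,"x": -30,"y": 200,"z": -180,"claw": -1},{"ax": 0,"ay": 0,"az": 0,"x": -30,"y": 240,"z": -180,"claw": -1}]'

```text
time: 14.6
tcp_pos: [0.4578, -0.1877, 0.2205]
ee_rot: [179.9, -0.1, 16.4]
ft_force: [0.3, 0.2, 0.9]
grip_width: 0.0853
```

```bash
python3 snap.py 16 scene top; python3 - <<'E'
from h import *
p=load("top"); f=np.load("top16.npz"); C=cloud(p,f["d"])
for nm,(x0,y0,w,hh),lo,hi in [("ring",(245,95,65,70),.0325,.05),("cross",(392,105,50,50),.032,.045),("handle",(240,160,100,90),.06,.08)]:
    S=C[y0:y0+hh,x0:x0+w].reshape(-1,3); S=S[(S[:,2]>lo)&(S[:,2]<hi)]
    print(nm,len(S),S.mean(0).round(4),cv2.minAreaRect((S[:,:2]*1000).astype(np.float32)))
    if nm!="cross": print(np.linalg.lstsq(np.c_[S[:,:2],np.ones(len(S))],S[:,2],rcond=None)[0])
a=cv2.imread("pics/scene16.png"); t=cv2.imread("pics/top16.png")[80:260,200:460]
cv2.imwrite("pics/c16.png",cv2.resize(t,None,fx=3,fy=3,interpolation=cv2.INTER_CUBIC))
E
```

```text
{'time': 14.65, 'joints': [-27.0532, -1.3221, 86.0196, -0.1603, 95.2337, 46.7912], 'tcp_pos': [0.4583, -0.1935, 0.2189], 'ee_rot': [179.8365, 0.0591, 16.1408], 'ft_force': [-4.0818, -3.6959, -0.9156], 'grip_width': 0.0854}
ring 967 [0.6239 0.1609 0.0357] ((624.4170532226562, 160.94845581054688), (117.41758728027344, 99.84831237792969), 16.887283325195312)
[ 0.00054245 -0.00014002  0.0353787 ]
cross 811 [ 0.6144 -0.2192  0.0356] ((608.9542236328125, -219.05780029296875), (87.48905181884766, 105.04283905029297), 73.63520812988281)
handle 360 [0.3952 0.0315 0.0709] ((395.582763671875, 31.486330032348633), (99.54313659667969, 23.968135833740234), 16.35178565979004)
[ 0.00232583 -0.01613961  0.07044581]
```

View pics/c16.png

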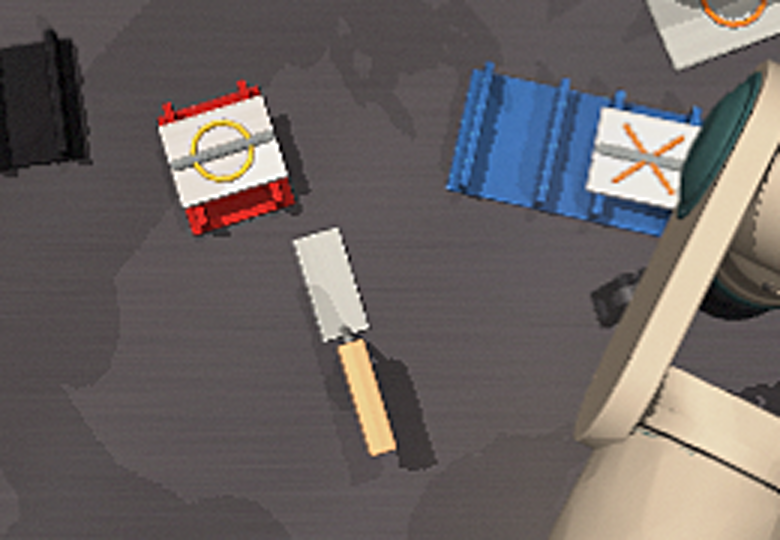

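View pics/scene16.png

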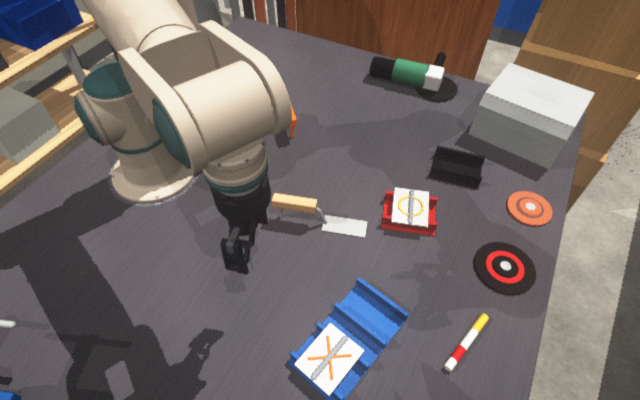

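Call:
apply_moves --moves '[{"ax": 0,"ay": 0,"az": 0,"x": 0,"y": 0,"z": 0,"claw": -1},{"ax": 0,"ay": 0,"az": 0,"x": 0,"y": 0,"z": 0,"claw": -1}]'

```text
time: 14.9
tcp_pos: [0.4574, -0.1847, 0.2195]
ee_rot: [-180.0, -0.0, 16.5]
ft_force: [0.5, 0.7, -0.5]
grip_width: 0.0852
```

```bash
python3 -c "
from rig import arm
print(arm.close_job())"
```

```text
the job is handed in; nothing more can be done
None
```

The ringed plate is on the red stand and the lifter is back on the bench. I handed the job in at about 15 s on the robot's clock. `close_job` gives no verdict, so what follows rests on my own last checks.

I gripped the lifter by its handle and slid the blade down the rack tunnel under the ringed plate. I lifted the plate, with its underside reaching about 64 mm, and carried it over to the stand. There I lowered it onto the two bars, drew the blade out backwards, and laid the lifter down away from the stand.

- **Ringed plate:** it measures about 1–2 mm off the stand's centre and within about 1° of square. From the depth image, its top is level at about 35 mm.
- **Lifter:** its handle top reads 71 mm, so it is standing flat on the bench. The pictures show it clear of the stand and the rack.
- **Other plate:** it sits in the same place in the scene picture as at the start. My last overhead measurement of it disagreed by about 8 mm. The arm was hiding part of that plate in that view, so I don't trust that figure, and it is still inside the 20 mm limit.
- **Contact and force:** the pictures show no contact between gripper or arm and the hot plate. The wrist force readings stayed under about 10 N.

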